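Load the keyed tube block into the dry-bath heater

TASK

Load the little dry-bath heater on the lab bench: of the two aluminium tube blocks, take by its black handle the one whose notch suits the upright key post in the heater's well, turn it so that the notch goes round the post, and lower it in, without dropping it, until it sits flat on the well's floor. Let go of it, and leave the other block where it is.

Things in the scene. Friction and masses are not known exactly. Their poses are not given: they have to be found in the camera images.
- heater: white heater fixed to the bench, 58 mm high, yaw within 0.3 rad. Origin: on the bench below the centre of its open rectangular well; z up. Well 114 mm along x, 74 mm along y (7 mm play each side of a block), floor 30 mm above the bench, rim 58 mm; the top 14 mm flare out to 130 x 90 mm. Housing x -125 to 72, y -52 to 52 mm; control panel on the -x side.
- key (a point): foot of the upright steel key post, on the well's floor near one corner: 39 mm along +x, 19 mm along +y from the well's centre; axes as the heater's. Post 14 mm across, 34 mm high, tapered at the top. A block turned the wrong way stays up on it.
- corner_block: the block that fits: aluminium, 100 (x) x 60 (y) x 45 mm high, tube wells in its top, about 0.45 kg. Origin: centre of that outline, on the underside; z up. Handle: black upright plate, centred, 50 mm long (x), 14 mm thick (y), 45 to 85 mm above the underside. The +x +y corner is cut away, full height, 26 x 26 mm. Seated: axes along the heater's, origins in line, underside 30 mm above the bench.
- notch (a point): point inside the corner block's notch, level with its underside, 39 mm along +x and 19 mm along +y from the block's origin: where the key post's centre comes when the block is seated (about 8 mm clear)
- side_block: the block that does not fit, to be left alone: same size, material, handle and origin as the corner block, but all four corners whole and its notch, 26 mm wide and 18 mm deep, in the middle of the long +y side
There are look-alikes about, which are no part of the job. What is shaped like the corner_block but blue is not meant.

How it is judged:
By the outcome, as a careful person would: the job done as asked, in the order asked, and still so for the second after the job is handed in, with the robot touching nothing.
It also fails if it takes over 42 s, if anything falls off the work surface, if the arm or the gripper's body presses on something with over 40 N, if the wrist force passes 120 N, or if a joint passes its speed limit or range.

ROBOT

A 6-joint arm with a two-finger parallel gripper is mounted at the origin on the work surface. World frame = base frame: x ahead of the robot, y to its left, z up, the work surface at z = 0. Lengths are in m, angles in degrees, forces in N, time in s.
With the tool pointing down it reaches from about 0.35 to 0.875 m from the base axis. Payload 4.2 kg.
Tool frame: the origin (TCP) lies on the centre line of the jaws, within the pads' length; the fingertips stand 22 mm ahead of it and the grasp point (between the pads) lies 3 mm ahead of it (r.tcp_to_tips is the distance from the TCP to the fingertips, in m); z points along the fingers, y is the line along which they close (so a half turn about z gives the same grasp; the last joint's range is limited). The gripper opens to 87 mm and grips with 3 to 60 N. Pads are 19 mm wide; open, the fingers measure 117 mm over their backs; the gripper's body (75 mm by 190 mm) begins 51 mm behind the grasp point.
Start: joints at [-60.928, 22.042, 0.453, 0, -68.411, -14.817], TCP at [0.154, -0.606, 0.245] pointing down, gripper open.
Joint ranges: [-179.83, 179.83], [-69.29, 118.12], [-61.27, 80.66], [-181.25, 117.63], [-171.15, -9.14], [-177.46, 177.46]. Speed limits (degrees/s): [159.86, 159.86, 180, 180, 180, 180].

INTERFACE

Orientations are given as a 3x3 rotation matrix whose columns are the frame's x, y, z axes.
In Python, from station import r gives the robot as it stands.
- The arm moves only by the tool apply_moves, never from a script. Its argument "plan" is a list of rows, each an object with "grip": the opening, from 0 (shut) to 1 (fully open); "offset": the shift along the tool's x, y, z in cm, a list of three; "spin": the turn about the tool's z in rad. A call has 1 to 5 rows; each row is the pose to reach, as a shift and turn from the pose commanded when the call began, along the tool's axes at that moment; what a row does not reach only later rows make up. A row lasts 1/10 s, in which the tool goes at most 50 mm and 8.59 degrees, less where a joint would pass 70% of its speed; a pose out of reach is approached as far as the arm can. A call with a gripper value outside its range is refused whole. The fingers move at their own pace and stop on an object; the grip force is fixed at half the most. Time passes only in rows, so rows that repeat a pose let the fingers close. It gives the time, the measured TCP pose, the force, the opening and the grip force at its end, in the units of the state.
- r.sense(): the state, without advancing time (a new reading comes with each control period).
- r.capture(name): name is "side" or "top"; returns a dict with "img" (384x512x3 uint8, blue, green, red), "depth" (384x512 float32, m along the optical axis (not along the pixel's ray), 0 where there is no reading), "mtx" (3x3 intrinsics, pixels), "dist_coeffs" ([k1, k2, p1, p2, k3] as OpenCV has them; the pictures are not rectified), "R" (3x3) and "t" (3): a world point X has camera coordinates R X + t. Camera axes: x right, y down, z forward; pixel columns grow to the right and rows downward; lengths in m; the calibration is good to about 2 mm. A picture is of the moment at which its call begins.
- r.finish_job(): hands the job in; it is judged then, once.
The state is a dict: "time_s": time; "joints": joint angles; "joint_velocities": joint speeds; "effort": joint torques, N m; "tcp_pos": TCP position; "ee_rot": TCP orientation; "wrist_force": force on the tool from outside, world axes, zero at the start; "moment": the same for the moment, N m; "gripper_width": opening from 0.0 (shut) to 1.0 (fully open); "gripper_force": force on a finger pad.
Only numpy, scipy, OpenCV 4.12 (cv2) and the standard library are available. Lean on these libraries where they do the work, as an engineer would, in place of code of your own. Each camera call takes 0.05 s, during which the arm holds its last target. There are 200 camera calls.

## Working session

There is one attempt and no reset: what is moved stays moved. The work goes in short steps, Python scripts to look and compute and a tool call to move; the robot and the scene stay as the last step left them, time stands still between calls to the robot, and variables do not carry over. Pictures are saved under pics/ and viewed, at most 10 in all, crops included, and the job is handed in when it is done.

Besides the shell and the picture viewer there is one more tool, called after "Request:" as a command line: name --argument value ..., lists and objects as JSON in quotes. apply_moves: Moves the arm, as the interface text tells. Its arguments: {"type":"object","properties":{"plan":{"type":"array"}},"required":["plan"]}

```bash
mkdir -p pics; ls; cat > h.py <<'E'
import numpy as np, cv2, pickle
from station import r
def grab(tag):
    out={}
    for n in ("side","top"):
        c=r.capture(n); out[n]=c; cv2.imwrite(f"pics/{tag}_{n}.png",c["img"])
    pickle.dump(out,open(f"{tag}.pkl","wb")); return out
def cloud(c):
    K=np.array(c["mtx"],float); D=np.array(c["dist_coeffs"],float); d=c["depth"]
    h,w=d.shape; u,v=np.meshgrid(np.arange(w),np.arange(h))
    p=cv2.undistortPoints(np.stack([u,v],-1).reshape(-1,1,2).astype(float),K,D).reshape(h,w,2)
    P=np.dstack([p*d[...,None],d])
    X=(P-np.array(c["t"]).ravel())@np.array(c["R"]); X[d<=0]=np.nan
    return X
E
python3 - <<'E'
from h import *
o=grab("a")
for n in o:
    c=o[n]; print(n,np.round(c["mtx"],1).tolist(),np.round(c["R"],3).tolist(),np.round(c["t"],3).tolist(),np.mean(c["depth"]>0))
s=r.sense(); print(s["time_s"],s["tcp_pos"],np.round(s["ee_rot"],3).tolist(),s["gripper_width"])
cv2.imwrite("pics/a_both.png",np.hstack([cv2.resize(o[n]["img"],(800,600)) for n in ("side","top")])[:, :])
E
```

```text
pics
side [[403.9, 0.0, 251.5], [0.0, 403.9, 186.8], [0.0, 0.0, 1.0]] [[-0.998, -0.062, 0.012], [-0.052, 0.71, -0.703], [0.035, -0.702, -0.711]] [0.52, 0.031, 0.879] 0.9960072835286459
top [[372.1, 0.0, 249.9], [0.0, 372.1, 196.6], [0.0, 0.0, 1.0]] [[-0.004, -1.0, -0.002], [-0.985, 0.004, -0.172], [0.172, 0.002, -0.985]] [0.061, 0.517, 0.755] 0.9962514241536459
0.1 [ 0.15379308 -0.60527607  0.24357446] [[-0.969, -0.246, -0.001], [-0.246, 0.969, 0.002], [0.0, 0.002, -1.0]] 0.9972129910523583
```

View pics/a_top.png

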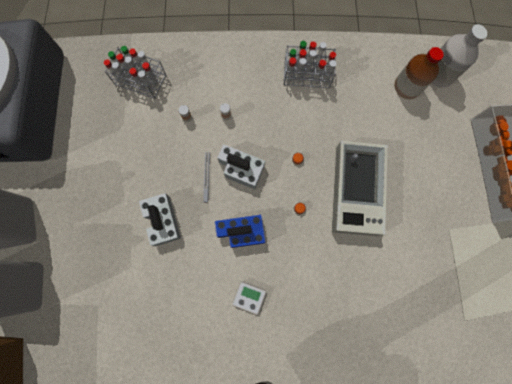

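View pics/a_side.png

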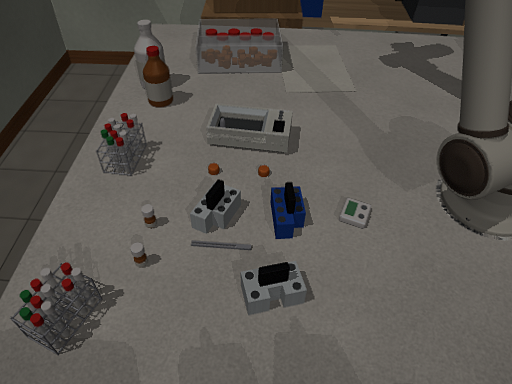

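The top view shows silver blocks at about (241,166) and (158,220), the blue decoy at (241,231) and the heater at (362,187) with its panel on the robot's side. I'll zoom in on the blocks and well.

```bash
python3 - <<'E'
from h import *
o=pickle.load(open("a.pkl","rb"))
T=o["top"]["img"];S=o["side"]["img"]
f=lambda im,u,v,w=33:cv2.resize(im[v-w:v+w,u-w:u+w],(264,264),interpolation=cv2.INTER_CUBIC)
cv2.imwrite("pics/crop.png",np.vstack([np.hstack([f(T,241,166),f(T,158,220),f(T,362,177)]),np.hstack([f(S,216,205),f(S,272,287),f(S,246,125)])]))
for n in o:
    X=cloud(o[n]); c=o[n]
    pts={"top":[(241,166),(158,220),(362,187),(345,147),(383,147)],"side":[(216,205),(272,287),(240,125)]}[n]
    for u,v in pts: print(n,(u,v),np.round(X[v,u],4))
X=cloud(o["top"]); print(np.nanmedian(X[320:340,100:200,2]), np.nanstd(X[320:340,100:200,2]))
# handle and top masks
g=T.astype(int); hsv=cv2.cvtColor(T,cv2.COLOR_BGR2HSV)
for nm,(u,v) in dict(A=(241,166),B=(158,220)).items():
    yy,xx=np.mgrid[:384,:512]; m=(abs(xx-u)<34)&(abs(yy-v)<34)
    for lo,hi in ((.037,.053),(.077,.095)):
        k=m&(X[...,2]>lo)&(X[...,2]<hi)
        q=X[k][:,:2].astype(np.float32); 
        print(nm,lo,k.sum(),np.round(X[k].mean(0),4),cv2.minAreaRect(q*1000))
E
```

```text
side (216, 205) [0.586  0.0944 0.0444]
side (272, 287) [0.4701 0.2709 0.0439]
side (240, 125) [ 0.5619 -0.1933  0.0282]
top (241, 166) [0.579  0.0772 0.0687]
top (158, 220) [0.4641 0.2484 0.074 ]
top (362, 187) [ 0.5404 -0.1903  0.0307]
top (345, 147) [ 0.6264 -0.1514  0.0508]
top (383, 147) [ 0.6253 -0.2357  0.0559]
-0.0010781491650628924 0.0014313276673404414
A 0.037 885 [0.5868 0.0774 0.0448] ((589.5792846679688, 84.0928955078125), (100.52741241455078, 60.735774993896484), 67.34574127197266)
A 0.077 172 [0.5883 0.0837 0.0838] ((589.0233764648438, 84.063720703125), (49.91905975341797, 14.60854434967041), 67.21080780029297)
B 0.037 1002 [0.469  0.2526 0.0442] ((470.2845458984375, 257.792236328125), (101.20370483398438, 62.28059387207031), 16.92053985595703)
B 0.077 183 [0.4695 0.2568 0.0837] ((469.7691955566406, 257.3753356933594), (49.495121002197266, 14.62081527709961), 16.226844787597656)
```

View pics/crop.png

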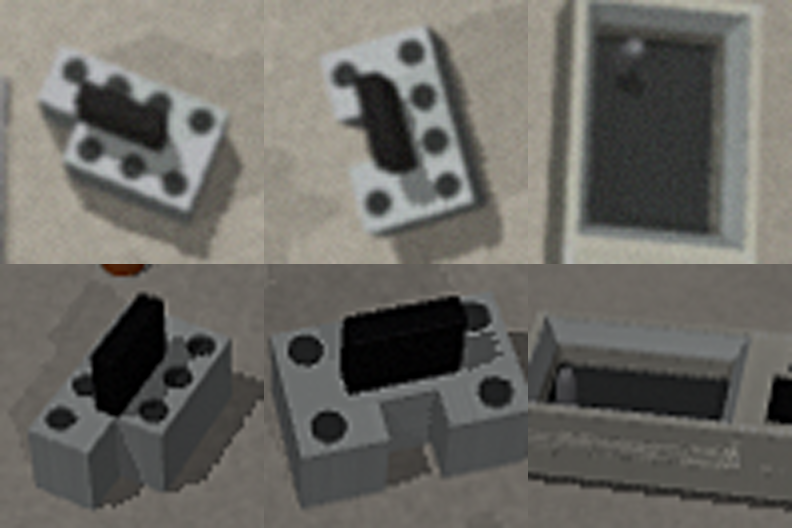

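Crop: the (241,166) block has a corner missing (lower left in the top view), so it is the corner block. The (158,220) block has the mid-side notch. The post stands at the upper left of the well. Next I'll locate the heater and work out the moves.

```bash
cat > est.py <<'E'
from h import *
def rect(q): 
    (cx,cy),(w,h),a=cv2.minAreaRect((q[:,:2]*1000).astype(np.float32))
    if w<h: w,h,a=h,w,a+90
    return np.array([cx,cy])/1000,w,h,(a+90)%180-90
def heater(o):
    for n in ("top","side"):
        X=cloud(o[n]); Y=X-[.56,-.19,0]
        near=np.hypot(Y[...,0],Y[...,1])<.17
        k=(near&(X[...,2]>.05)&(X[...,2]<.066)).astype(np.uint8)
        cnt=max(cv2.findContours(k,cv2.RETR_EXTERNAL,cv2.CHAIN_APPROX_NONE)[0],key=cv2.contourArea)[:,0]
        q=X[cnt[:,1],cnt[:,0]]; c,w,h,a=rect(q); print(n,"housing",c,w,h,a,"z",np.median(q[:,2]))
        d=np.array([np.cos(np.radians(a)),np.sin(np.radians(a))]); e=np.array([-d[1],d[0]])
        o0=c+.0265*d; print("  origin",o0, "key",o0+.039*d+.019*e)
        L=(X[...,:2]-o0)@np.c_[d,e]
        fl=(abs(L[...,0])<.062)&(abs(L[...,1])<.042)&(abs(X[...,2]-.03)<.006)
        if n=="top": print("  floor",rect(X[fl]),np.median(X[fl][:,2]))
        p=(abs(L[...,0])<.053)&(abs(L[...,1])<.033)&(X[...,2]>.045)&(X[...,2]<.075)
        if p.sum(): print("  post",p.sum(),X[p].mean(0),"local",L[p].mean(0),L[p].min(0),L[p].max(0))
E
python3 - <<'E'
from est import *
o=pickle.load(open("a.pkl","rb")); heater(o)
X=cloud(o["side"]); Y=X-[.589,.084,0]
for lo,hi in ((.037,.053),(.077,.095)):
    k=(np.hypot(Y[...,0],Y[...,1])<.07)&(X[...,2]>lo)&(X[...,2]<hi); print("A side",rect(X[k]),np.median(X[k][:,2]))
s=r.sense(); R=np.array(s["ee_rot"]);p=np.array(s["tcp_pos"])
for z in (.2,.071): print(R.T@(np.array([.589,.084,z])-p)*100)
E
```

```text
top housing [ 0.53610498 -0.18346529] 198.5382843017578 106.47388458251953 -5.0805206298828125 z 0.057701206313522296
  origin [ 0.56250087 -0.18581201] key [ 0.6030302  -0.17034033]
  floor (array([ 0.56410767, -0.18784779]), 112.76127624511719, 72.21123504638672, -4.461860656738281) 0.03033928233853495
  post 41 [ 0.60119748 -0.16780341  0.05900857] local [0.03694981 0.02136465] [0.03179381 0.01451234] [0.04441615 0.02737399]
side housing [ 0.53635248 -0.18160931] 198.5844268798828 110.90059661865234 -4.8554534912109375 z 0.056773029530957635
  origin [ 0.56275738 -0.18385233] key [ 0.60322563 -0.16822157]
  post 44 [ 0.6026495  -0.1651311   0.05557611] local [0.03816435 0.02203061] [0.03222239 0.01551564] [0.04399375 0.02759291]
A side (array([0.58824097, 0.08441051]), 102.54795837402344, 61.992881774902344, 67.58776092529297) 0.04483205526126477
A side (array([0.58819366, 0.08518604]), 49.92365646362305, 15.62110710144043, 68.30506134033203) 0.08435345448331998
[-59.143308    56.09103289   4.46297842]
[-59.14450748  56.06549941  17.3629531 ]
```

Request:
apply_moves --plan '[{"grip":1,"offset":[-2.9,2.8,0],"spin":0},{"grip":1,"offset":[-5.9,5.6,0],"spin":0},{"grip":1,"offset":[-8.9,8.4,0],"spin":0},{"grip":1,"offset":[-11.8,11.2,0],"spin":0},{"grip":1,"offset":[-14.8,14.0,0],"spin":0}]'

```text
time_s: 0.6
tcp_pos: [0.2632, -0.432, 0.2441]
ee_rot: [[-0.969, -0.246, -0.0], [-0.246, 0.969, 0.001], [0.0, 0.001, -1.0]]
wrist_force: [1.2, 0.0, -0.5]
gripper_width: 1.0
gripper_force: 0.0
```

Request:
apply_moves --plan '[{"grip":1,"offset":[-2.9,2.8,0],"spin":0},{"grip":1,"offset":[-5.9,5.6,0],"spin":0},{"grip":1,"offset":[-8.9,8.4,0],"spin":0},{"grip":1,"offset":[-11.8,11.2,0],"spin":0},{"grip":1,"offset":[-14.8,14.0,0],"spin":0}]'

```text
time_s: 1.1
tcp_pos: [0.3721, -0.2598, 0.2444]
ee_rot: [[-0.969, -0.246, -0.0], [-0.246, 0.969, 0.0], [0.0, 0.0, -1.0]]
wrist_force: [0.0, 0.1, -0.2]
gripper_width: 1.0
gripper_force: 0.0
```

Request:
apply_moves --plan '[{"grip":1,"offset":[-2.9,2.8,0],"spin":0},{"grip":1,"offset":[-5.9,5.6,0],"spin":0},{"grip":1,"offset":[-8.9,8.4,0],"spin":0},{"grip":1,"offset":[-11.8,11.2,0],"spin":0},{"grip":1,"offset":[-14.8,14.0,0],"spin":0}]'

```text
time_s: 1.6
tcp_pos: [0.4811, -0.0877, 0.2444]
ee_rot: [[-0.969, -0.246, -0.001], [-0.246, 0.969, 0.0], [0.0, 0.0, -1.0]]
wrist_force: [0.9, -0.1, -0.2]
gripper_width: 0.997
gripper_force: 0.0
```

Request:
apply_moves --plan '[{"grip":1,"offset":[-2.9,2.8,0],"spin":0},{"grip":1,"offset":[-5.9,5.6,0],"spin":0},{"grip":1,"offset":[-8.9,8.4,0],"spin":0},{"grip":1,"offset":[-11.8,11.2,0],"spin":0},{"grip":1,"offset":[-14.8,14.0,0],"spin":0}]'

```text
time_s: 2.1
tcp_pos: [0.5901, 0.0843, 0.2441]
ee_rot: [[-0.969, -0.246, -0.001], [-0.246, 0.969, -0.0], [0.001, 0.0, -1.0]]
wrist_force: [0.9, -1.0, -0.0]
gripper_width: 0.998
gripper_force: 0.0
```

Request:
apply_moves --plan '[{"grip":1,"offset":[0,0,0],"spin":-0.12},{"grip":1,"offset":[0,0,0],"spin":-0.24},{"grip":1,"offset":[0,0,0],"spin":-0.36},{"grip":1,"offset":[0,0,0],"spin":-0.48},{"grip":1,"offset":[0,0,0],"spin":-0.6}]'

```text
time_s: 2.6
tcp_pos: [0.5895, 0.0828, 0.2439]
ee_rot: [[-0.657, -0.754, -0.001], [-0.754, 0.657, -0.0], [0.001, 0.001, -1.0]]
wrist_force: [-0.9, -0.1, -0.2]
gripper_width: 1.0
gripper_force: 0.0
```

Request:
apply_moves --plan '[{"grip":1,"offset":[0,0,0],"spin":-0.12},{"grip":1,"offset":[0,0,0],"spin":-0.24},{"grip":1,"offset":[0,0,0],"spin":-0.33},{"grip":1,"offset":[0,0,0],"spin":-0.33},{"grip":1,"offset":[0,0,0],"spin":-0.33}]'

```text
time_s: 3.1
tcp_pos: [0.5896, 0.0828, 0.2442]
ee_rot: [[-0.384, -0.923, -0.001], [-0.923, 0.384, -0.0], [0.0, 0.001, -1.0]]
wrist_force: [0.2, 0.1, -0.4]
gripper_width: 1.004
gripper_force: 0.0
```

Request:
apply_moves --plan '[{"grip":1,"offset":[-0.1,0.1,4],"spin":0},{"grip":1,"offset":[-0.1,0.1,8],"spin":0},{"grip":1,"offset":[-0.1,0.1,11.5],"spin":0},{"grip":1,"offset":[-0.1,0.1,14],"spin":0},{"grip":1,"offset":[-0.1,0.1,15],"spin":0}]'

```text
time_s: 3.6
tcp_pos: [0.5875, 0.0835, 0.0915]
ee_rot: [[-0.384, -0.923, -0.005], [-0.923, 0.384, -0.002], [0.004, 0.004, -1.0]]
wrist_force: [-0.0, -0.9, 0.1]
gripper_width: 1.004
gripper_force: 0.0
```

Request:
apply_moves --plan '[{"grip":1,"offset":[0,0,1],"spin":0},{"grip":1,"offset":[0,0,1.7],"spin":0},{"grip":1,"offset":[0,0,2.1],"spin":0},{"grip":1,"offset":[0,0,2.2],"spin":0},{"grip":1,"offset":[0,0,2.2],"spin":0}]'

```text
time_s: 4.1
tcp_pos: [0.5896, 0.0842, 0.0732]
ee_rot: [[-0.382, -0.924, 0.001], [-0.924, 0.382, 0.0], [-0.001, -0.001, -1.0]]
wrist_force: [-0.4, -0.5, -0.5]
gripper_width: 0.998
gripper_force: 0.0
```

Request:
apply_moves --plan '[{"grip":0.6,"offset":[0,0,0],"spin":0},{"grip":0.4,"offset":[0,0,0],"spin":0},{"grip":0.25,"offset":[0,0,0],"spin":0},{"grip":0,"offset":[0,0,0],"spin":0},{"grip":0,"offset":[0,0,0],"spin":0}]'

```text
time_s: 4.6
tcp_pos: [0.5893, 0.0841, 0.0726]
ee_rot: [[-0.382, -0.924, 0.0], [-0.924, 0.382, 0.0], [-0.0, -0.0, -1.0]]
wrist_force: [-0.7, 0.5, 0.8]
gripper_width: 0.631
gripper_force: 0.0
```

Request:
apply_moves --plan '[{"grip":0,"offset":[0,0,0],"spin":0},{"grip":0,"offset":[0,0,0],"spin":0},{"grip":0,"offset":[0,0,0],"spin":0},{"grip":0,"offset":[0,0,0],"spin":0},{"grip":0,"offset":[0,0,0],"spin":0}]'

```text
time_s: 5.1
tcp_pos: [0.5892, 0.0841, 0.0725]
ee_rot: [[-0.382, -0.924, -0.0], [-0.924, 0.382, -0.0], [0.0, 0.0, -1.0]]
wrist_force: [0.6, 0.2, -0.2]
gripper_width: 0.17
gripper_force: 0.0
```

Request:
apply_moves --plan '[{"grip":0,"offset":[0,0,0],"spin":0},{"grip":0,"offset":[0,0,0],"spin":0},{"grip":0,"offset":[0,0,0],"spin":0},{"grip":0,"offset":[0,0,0],"spin":0},{"grip":0,"offset":[0,0,0],"spin":0}]'

```text
time_s: 5.6
tcp_pos: [0.5893, 0.0841, 0.0725]
ee_rot: [[-0.382, -0.924, 0.0], [-0.924, 0.382, 0.0], [-0.0, -0.0, -1.0]]
wrist_force: [0.3, -0.7, -0.4]
gripper_width: 0.156
gripper_force: 30.0
```

Request:
apply_moves --plan '[{"grip":0,"offset":[0,0,-0.2],"spin":0},{"grip":0,"offset":[0,0,-0.5],"spin":0},{"grip":0,"offset":[0,0,-1],"spin":0},{"grip":0,"offset":[0,0,-1.5],"spin":0},{"grip":0,"offset":[0,0,-2],"spin":0}]'

```text
time_s: 6.1
tcp_pos: [0.5892, 0.0841, 0.0929]
ee_rot: [[-0.382, -0.924, -0.0], [-0.924, 0.382, 0.0], [0.0, 0.0, -1.0]]
wrist_force: [1.1, 1.6, -5.3]
gripper_width: 0.157
gripper_force: 30.0
```

Request:
apply_moves --plan '[{"grip":0,"offset":[0,0,-1.5],"spin":0},{"grip":0,"offset":[0,0,-3.5],"spin":0},{"grip":0,"offset":[0,0,-6],"spin":0},{"grip":0,"offset":[0,0,-8],"spin":0},{"grip":0,"offset":[0,0,-9],"spin":0}]'

```text
time_s: 6.6
tcp_pos: [0.5901, 0.0844, 0.1851]
ee_rot: [[-0.382, -0.924, 0.004], [-0.924, 0.382, 0.001], [-0.003, -0.003, -1.0]]
wrist_force: [-0.1, 0.3, -5.3]
gripper_width: 0.159
gripper_force: 30.0
```

Request:
apply_moves --plan '[{"grip":0,"offset":[0,0,0],"spin":0.05},{"grip":0,"offset":[0,0,0],"spin":0.13},{"grip":0,"offset":[0,0,0],"spin":0.22},{"grip":0,"offset":[0,0,0],"spin":0.32},{"grip":0,"offset":[0,0,0],"spin":0.42}]'

```text
time_s: 7.1
tcp_pos: [0.5887, 0.084, 0.1819]
ee_rot: [[-0.729, -0.685, -0.001], [-0.685, 0.729, -0.0], [0.001, 0.001, -1.0]]
wrist_force: [0.1, 0.5, -4.7]
gripper_width: 0.159
gripper_force: 30.0
```

Request:
apply_moves --plan '[{"grip":0,"offset":[0,0,0],"spin":0.1},{"grip":0,"offset":[0,0,0],"spin":0.2},{"grip":0,"offset":[0,0,0],"spin":0.3},{"grip":0,"offset":[0,0,0],"spin":0.4},{"grip":0,"offset":[0,0,0],"spin":0.5}]'

```text
time_s: 7.6
tcp_pos: [0.5887, 0.084, 0.1819]
ee_rot: [[-0.968, -0.252, -0.002], [-0.252, 0.968, -0.0], [0.002, 0.0, -1.0]]
wrist_force: [-0.7, -1.5, -5.0]
gripper_width: 0.157
gripper_force: 30.0
```

Request:
apply_moves --plan '[{"grip":0,"offset":[0,0,0],"spin":0.1},{"grip":0,"offset":[0,0,0],"spin":0.19},{"grip":0,"offset":[0,0,0],"spin":0.26},{"grip":0,"offset":[0,0,0],"spin":0.31},{"grip":0,"offset":[0,0,0],"spin":0.34}]'

```text
time_s: 8.1
tcp_pos: [0.5887, 0.084, 0.1819]
ee_rot: [[-0.997, 0.083, -0.002], [0.083, 0.997, -0.0], [0.001, -0.0, -1.0]]
wrist_force: [-0.0, 0.9, -4.8]
gripper_width: 0.159
gripper_force: 30.0
```

Request:
apply_moves --plan '[{"grip":0,"offset":[0,-1,0],"spin":0},{"grip":0,"offset":[0,-3,0],"spin":0},{"grip":0,"offset":[0,-6,0],"spin":0},{"grip":0,"offset":[0,-9.5,0],"spin":0},{"grip":0,"offset":[0.1,-13,0],"spin":0}]'

```text
time_s: 8.6
tcp_pos: [0.577, -0.047, 0.1823]
ee_rot: [[-0.997, 0.08, -0.001], [0.08, 0.997, -0.0], [0.001, -0.0, -1.0]]
wrist_force: [0.9, -1.3, -3.2]
gripper_width: 0.155
gripper_force: 30.0
```

Request:
apply_moves --plan '[{"grip":0,"offset":[0,-3.5,0],"spin":0},{"grip":0,"offset":[0.1,-7,0],"spin":0},{"grip":0,"offset":[0.1,-10,0],"spin":0},{"grip":0,"offset":[0.2,-12.5,0],"spin":0},{"grip":0,"offset":[0.2,-14.1,0],"spin":0}]'

```text
time_s: 9.1
tcp_pos: [0.5631, -0.1879, 0.1822]
ee_rot: [[-0.997, 0.083, -0.001], [0.083, 0.997, 0.0], [0.001, 0.0, -1.0]]
wrist_force: [0.3, -0.2, -4.6]
gripper_width: 0.162
gripper_force: 30.0
```

Request:
apply_moves --plan '[{"grip":0,"offset":[0,0,0],"spin":0},{"grip":0,"offset":[0,0,0.5],"spin":0},{"grip":0,"offset":[0,0,1],"spin":0},{"grip":0,"offset":[0,0,1.3],"spin":0},{"grip":0,"offset":[0,0,1.3],"spin":0}]'

```text
time_s: 9.6
tcp_pos: [0.564, -0.1849, 0.1686]
ee_rot: [[-0.997, 0.08, -0.002], [0.08, 0.997, 0.0], [0.002, 0.0, -1.0]]
wrist_force: [0.7, -0.8, -4.9]
gripper_width: 0.162
gripper_force: 30.0
```

```bash
python3 - <<'E'
from est import *
o=grab("b"); s=r.sense(); print(s["time_s"],s["tcp_pos"],np.round(s["ee_rot"],4).tolist())
p=s["tcp_pos"]; zu=p[2]-.0725; print("underside",zu)
d=np.array([.9965,-.0834]);e=np.array([.0834,.9965])
for n in o:
    X=cloud(o[n]); k=(np.hypot(X[...,0]-p[0],X[...,1]-p[1])<.07)&(abs(X[...,2]-zu-.045)<.006)
    q=X[k][:,:2]-p[:2]; L=q@np.c_[d,e]
    print(n,k.sum(),rect(X[k]),"z",np.median(X[k][:,2]),"local",L.min(0),L.max(0))
heater(o)
f=lambda im,u,v,w=50:cv2.resize(im[v-w:v+w,u-w:u+w],(400,400),interpolation=cv2.INTER_CUBIC)
cv2.imwrite("pics/b.png",np.hstack([f(o["top"]["img"],362,177),f(o["side"]["img"],250,125)]))
E
```

```text
9.7 [ 0.56442745 -0.18524162  0.16945179] [[-0.9968, 0.0801, -0.0002], [0.0801, 0.9968, -0.0001], [0.0002, -0.0001, -1.0]]
underside 0.09695178878138826
side 464 (array([ 0.56389624, -0.18259741]), 101.00587463378906, 62.970340728759766, -4.9783477783203125) z 0.14014958055126323 local [-0.0512028  -0.02904632] [0.04975053 0.0341136 ]
  return _methods._mean(a, axis=axis, dtype=dtype,
  ret = ret.dtype.type(ret / rcount)
Traceback (most recent call last):
ValueError: zero-size array to reduction operation minimum which has no identity
```

Request:
apply_moves --plan '[{"grip":0,"offset":[0.1,-0.1,0.4],"spin":0},{"grip":0,"offset":[0.1,-0.1,1],"spin":0},{"grip":0,"offset":[0.1,-0.1,1.7],"spin":0},{"grip":0,"offset":[0.1,-0.1,2.3],"spin":0},{"grip":0,"offset":[0.1,-0.1,2.7],"spin":0}]'

```text
time_s: 10.2
tcp_pos: [0.5628, -0.1867, 0.1415]
ee_rot: [[-0.997, 0.081, -0.001], [0.081, 0.997, 0.0], [0.001, 0.0, -1.0]]
wrist_force: [0.1, 0.3, -4.9]
gripper_width: 0.156
gripper_force: 30.0
```

```bash
python3 - <<'E'
from est import *
c=r.capture("side"); s=r.sense(); p=s["tcp_pos"]; print(s["time_s"],p,s["wrist_force"],s["moment"])
im=c["img"]; w=55
cv2.imwrite("pics/c.png",cv2.resize(im[115-w:115+w,250-w:250+w],(590,590),interpolation=cv2.INTER_CUBIC))
E
```

```text
10.25 [ 0.56255049 -0.18659719  0.14097843] [-0.30908245 -0.73717176 -5.48756075] [-0.0013704  -0.04334111  0.00309978]
```

View pics/c.png

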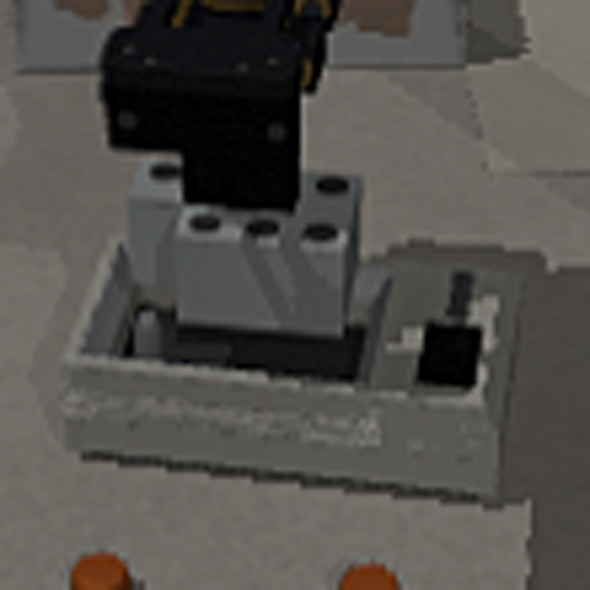

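The crop shows the block level above the well, with its notch on the same side as the post (about (148,330) in the crop). I'll lower it.

Request:
apply_moves --plan '[{"grip":0,"offset":[0,0,0.3],"spin":0},{"grip":0,"offset":[0,0,0.7],"spin":0},{"grip":0,"offset":[0,0,1.1],"spin":0},{"grip":0,"offset":[0,0,1.4],"spin":0},{"grip":0,"offset":[0,0,1.6],"spin":0}]'

```text
time_s: 10.75
tcp_pos: [0.5631, -0.1867, 0.1262]
ee_rot: [[-0.997, 0.081, -0.0], [0.081, 0.997, 0.0], [0.0, 0.0, -1.0]]
wrist_force: [-0.9, 0.4, -5.3]
gripper_width: 0.156
gripper_force: 30.0
```

Request:
apply_moves --plan '[{"grip":0,"offset":[0,0,0.3],"spin":0},{"grip":0,"offset":[0,0,0.7],"spin":0},{"grip":0,"offset":[0,0,1.1],"spin":0},{"grip":0,"offset":[0,0,1.4],"spin":0},{"grip":0,"offset":[0,0,1.6],"spin":0}]'

```text
time_s: 11.25
tcp_pos: [0.563, -0.1867, 0.1101]
ee_rot: [[-0.997, 0.081, -0.001], [0.081, 0.997, 0.0], [0.001, 0.0, -1.0]]
wrist_force: [0.3, 0.8, -4.9]
gripper_width: 0.156
gripper_force: 30.0
```

Request:
apply_moves --plan '[{"grip":0,"offset":[0,0,0.2],"spin":0},{"grip":0,"offset":[0,0,0.4],"spin":0},{"grip":0,"offset":[0,0,0.5],"spin":0},{"grip":0,"offset":[0,0,0.6],"spin":0},{"grip":0,"offset":[0,0,0.6],"spin":0}]'

```text
time_s: 11.75
tcp_pos: [0.5632, -0.1867, 0.1045]
ee_rot: [[-0.997, 0.081, -0.0], [0.081, 0.997, 0.0], [0.0, 0.0, -1.0]]
wrist_force: [-0.5, -0.7, -5.6]
gripper_width: 0.157
gripper_force: 30.0
```

Request:
apply_moves --plan '[{"grip":0,"offset":[0,0,0.05],"spin":0},{"grip":0,"offset":[0,0,0.1],"spin":0},{"grip":0,"offset":[0,0,0.1],"spin":0}]'

```text
time_s: 12.05
tcp_pos: [0.5632, -0.1867, 0.1035]
ee_rot: [[-0.997, 0.081, -0.0], [0.081, 0.997, 0.0], [0.0, 0.0, -1.0]]
wrist_force: [0.5, 0.8, -6.0]
gripper_width: 0.158
gripper_force: 30.0
```

Request:
apply_moves --plan '[{"grip":0,"offset":[0,0,0.05],"spin":0},{"grip":0,"offset":[0,0,0.1],"spin":0},{"grip":0,"offset":[0,0,0.1],"spin":0}]'

```text
time_s: 12.35
tcp_pos: [0.5633, -0.1867, 0.1026]
ee_rot: [[-0.997, 0.081, 0.0], [0.081, 0.997, -0.0], [-0.0, -0.0, -1.0]]
wrist_force: [-0.3, -0.5, -4.9]
gripper_width: 0.156
gripper_force: 30.0
```

Request:
apply_moves --plan '[{"grip":0,"offset":[0,0,0.05],"spin":0},{"grip":0,"offset":[0,0,0.05],"spin":0},{"grip":0,"offset":[0,0,0.1],"spin":0},{"grip":0,"offset":[0,0,0.1],"spin":0}]'

```text
time_s: 12.75
tcp_pos: [0.5633, -0.1867, 0.1025]
ee_rot: [[-0.997, 0.081, 0.0], [0.081, 0.997, -0.0], [-0.001, -0.0, -1.0]]
wrist_force: [-2.5, 2.6, 4.4]
gripper_width: 0.156
gripper_force: 30.0
```

Contact comes at exactly the expected floor height, so I'll release and retreat.

Request:
apply_moves --plan '[{"grip":0.2,"offset":[0,0,0],"spin":0},{"grip":0.4,"offset":[0,0,0],"spin":0},{"grip":0.7,"offset":[0,0,0],"spin":0},{"grip":1,"offset":[0,0,0],"spin":0},{"grip":1,"offset":[0,0,0],"spin":0}]'

```text
time_s: 13.25
tcp_pos: [0.5633, -0.1867, 0.1015]
ee_rot: [[-0.997, 0.081, 0.0], [0.081, 0.997, -0.0], [-0.0, -0.0, -1.0]]
wrist_force: [-0.6, 0.1, 0.3]
gripper_width: 0.478
gripper_force: 0.0
```

Request:
apply_moves --plan '[{"grip":1,"offset":[0,0,0],"spin":0},{"grip":1,"offset":[0,0,0],"spin":0},{"grip":1,"offset":[0,0,0],"spin":0},{"grip":1,"offset":[0,0,0],"spin":0},{"grip":1,"offset":[0,0,0],"spin":0}]'

```text
time_s: 13.75
tcp_pos: [0.5632, -0.1867, 0.1016]
ee_rot: [[-0.997, 0.081, 0.0], [0.081, 0.997, -0.0], [-0.0, -0.0, -1.0]]
wrist_force: [0.1, 0.3, 0.1]
gripper_width: 0.932
gripper_force: 0.0
```

Request:
apply_moves --plan '[{"grip":1,"offset":[0,0,-1],"spin":0},{"grip":1,"offset":[0,0,-3],"spin":0},{"grip":1,"offset":[0,0,-6],"spin":0},{"grip":1,"offset":[0,0,-9],"spin":0},{"grip":1,"offset":[0,0,-12],"spin":0}]'

```text
time_s: 14.25
tcp_pos: [0.5631, -0.1867, 0.2236]
ee_rot: [[-0.997, 0.081, 0.001], [0.081, 0.997, -0.0], [-0.001, -0.0, -1.0]]
wrist_force: [0.4, 0.5, 0.4]
gripper_width: 0.996
gripper_force: 0.0
```

Request:
apply_moves --plan '[{"grip":1,"offset":[2,-2,0],"spin":0},{"grip":1,"offset":[5,-5,0],"spin":0},{"grip":1,"offset":[8,-8,0],"spin":0},{"grip":1,"offset":[10,-11,0],"spin":0},{"grip":1,"offset":[10,-13,0],"spin":0}]'

```text
time_s: 14.75
tcp_pos: [0.4504, -0.3093, 0.223]
ee_rot: [[-0.997, 0.083, 0.001], [0.083, 0.997, -0.0], [-0.001, -0.0, -1.0]]
wrist_force: [0.1, -0.5, -0.0]
gripper_width: 1.0
gripper_force: 0.0
```

```bash
python3 - <<'E'
from est import *
o=grab("d"); s=r.sense(); print(s["time_s"],s["tcp_pos"],s["wrist_force"])
for n in o:
    X=cloud(o[n]); 
    for lo,hi in ((.068,.082),(.107,.122)):
        k=(np.hypot(X[...,0]-.563,X[...,1]+.186)<.065)&(X[...,2]>lo)&(X[...,2]<hi)
        if k.sum()>20:
            A=np.c_[X[k][:,:2]-[.563,-.186],np.ones(k.sum())]; print(n,k.sum(),rect(X[k]),"z",np.median(X[k][:,2]),"slope",np.linalg.lstsq(A,X[k][:,2],rcond=None)[0])
f=lambda im,u,v,w=50:cv2.resize(im[v-w:v+w,u-w:u+w],(400,400),interpolation=cv2.INTER_CUBIC)
cv2.imwrite("pics/d.png",np.hstack([f(o["top"]["img"],362,177),f(o["side"]["img"],250,125)]))
E
```

```text
14.85 [ 0.45229908 -0.31006627  0.22260174] [0.00219004 0.3003937  0.57710062]
side 493 (array([ 0.56311371, -0.18720081]), 101.0508041381836, 65.50149536132812, -4.9266204833984375) z 0.07517569702933498 slope [-0.01151684 -0.03512941  0.07506337]
side 114 (array([ 0.5629032 , -0.18417798]), 48.82632827758789, 15.799561500549316, -2.7339859008789062) z 0.11291390904092297 slope [-0.02362625 -0.25913715  0.11316693]
top 922 (array([ 0.56332312, -0.1866273 ]), 100.25006103515625, 61.22203826904297, -5.0810394287109375) z 0.07522142535364994 slope [ 0.00226129 -0.01033732  0.07517399]
top 167 (array([ 0.56200598, -0.18712764]), 47.230037689208984, 13.63107681274414, -4.466552734375) z 0.11471451100508069 slope [ 0.01065157 -0.19405747  0.1141772 ]
```

View pics/d.png

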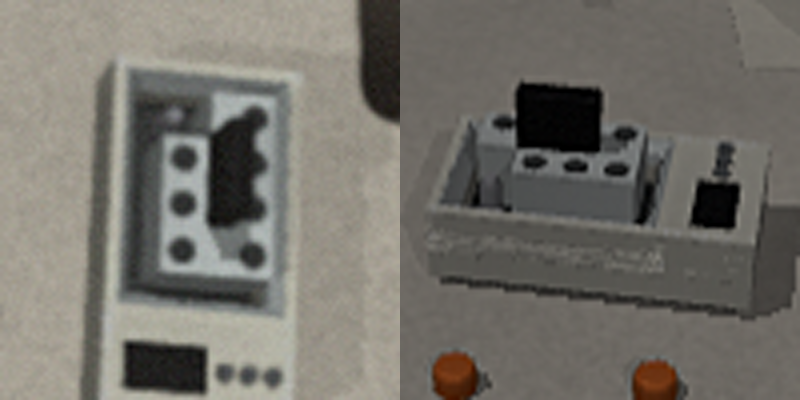

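The block sits level, with its top at 75 mm as expected (30 + 45), and the notch is round the post (top view crop, about (175,115)). The gripper is clear.

```bash
python3 -c "
from station import r
print(r.finish_job())"
```

```text
the job is handed in; nothing more can be done
None
```

The corner block is seated flat on the heater well's floor with its notch round the key post and has been let go; the side block was not touched, and the job was handed in at about 15 s.

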